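Seed tin from behind the bottles to the scale

ROBOT

A 6-joint arm with a two-finger parallel gripper is mounted at the origin on the work surface. World frame = base frame: x ahead of the robot, y to its left, z up, the work surface at z = 0. Lengths are in m, angles in degrees, forces in N, time in s.
With the tool pointing down it reaches from about 0.325 to 0.775 m from the base axis. Payload 9.3 kg.
Tool frame: the origin (TCP) lies midway between the tips of the shut fingers; the grasp point (between the pads) lies 19 mm behind it; z points along the fingers, y is the line along which they close (so a half turn about z gives the same grasp; the last joint's range is limited). The gripper opens to 85 mm and grips with 20 to 120 N. Pads are 22 mm wide; open, the fingers measure 114 mm over their backs; the gripper's body (76 mm by 85 mm) begins 54 mm behind the grasp point. The pads swing forward as they close: fully open they stand 13 mm farther back than shut.
Start: joints at [-74.977, 14.817, 1.232, 76.415, 0, 81.257], TCP at [0.222, -0.503, 0.231] pointing down, gripper open.
Joint ranges: [-174.27, 174.27], [-52.1, 104.24], [-59.71, 78.15], [-110.17, 111.67], [-87.03, 83.33], [-180, 180]. Speed limits (degrees/s): [127.2, 127.2, 159.86, 180, 180, 180].

INTERFACE

Orientations are given as a 3x3 rotation matrix whose columns are the frame's x, y, z axes.
In Python, from workcell import arm, read_camera, workorder gives the robot as it stands. The module is installed in compiled form; this text tells all that it offers.
- The arm moves only by the tool carry_out, never from a script. Its argument "plan" is a list of rows, each an object of numbers: "dx", "dy", "dz": the shift along the tool's x, y, z in mm; "spin": the turn about the tool's z in degrees; "fingers": the opening, from 0 (shut) to 1 (fully open). In form: [{"dx": .., "dy": .., "dz": .., "spin": .., "fingers": ..}, ...]. A call has 1 to 10 rows; each row shifts and turns the commanded pose from where the row before left it, along the tool's axes as they then stand; what a row does not reach is not made up. A row lasts 1/8 s, in which the tool goes at most 62.5 mm and 10.7 degrees, less where a joint would pass 70% of its speed; a pose out of reach is approached as far as the arm can. A call is refused whole if a number of a shift passes 62.5 or a number of a turn 10.7, either way. A call with a gripper value outside its range is refused whole. The fingers move at their own pace and stop on an object; the grip force is fixed at half the most. Time passes only in rows, so rows that do not move let the fingers close. It gives the time, the measured TCP pose, the force, the opening and the grip force at its end, in the units of the state.
- arm.read_state(): the state, without advancing time (a new reading comes with each control period).
- read_camera(name): name is "scene" or "side" or "wrist"; returns a dict with "color" (480x640x3 uint8, blue, green, red), "range_z" (480x640 float32, m along the optical axis (not along the pixel's ray), 0 where there is no reading), "vfov" (degrees; the focal length in pixels is half the picture's height over the tangent of half this angle, whatever the lens; pixels are square), "cx", "cy" (the principal point, pixels), "dist" ([k1, k2, p1, p2, k3] as OpenCV has them; the pictures are not rectified), "R" (3x3) and "t" (3): a world point X has camera coordinates R X + t; the wrist camera has in their place "tool_from_camera" (4x4, takes a point from camera to tool coordinates, whose origin is the TCP and whose axes are the flange's). Camera axes: x right, y down, z forward; pixel columns grow to the right and rows downward; lengths in m; the calibration is good to about 2 mm. A picture is of the moment at which its call begins: read the wrist's pose just before it.
- workorder.sign_off(): hands the job in; it is judged then, once.
The state is a dict: "time": time; "q": joint angles; "qvel": joint speeds; "joint_torque": joint torques, N m; "tool_pos": TCP position; "tcp_rot": TCP orientation; "force": force on the tool from outside, world axes, zero at the start; "torque": the same for the moment, N m; "gripper_width": finger opening in m; "finger_force": force on a finger pad.
Only numpy, scipy, OpenCV 4.12 (cv2) and the standard library are available. Lean on these libraries where they do the work, as an engineer would, in place of code of your own. Each camera call takes 0.05 s, during which the arm holds its last target. There are 200 camera calls.

TASK

On the wooden stand three tall bottles crowd in the low round seed tin, which has to be weighed. First move all three bottles to the empty black side tray; only then lift the tin out and set it in the middle of the scale's pan; and after that put every bottle back on the very spot of the stand where it stood at the start. Keep all four upright, and leave the pot, the jar and the wooden spacer alone.

Things in the scene. Friction and masses are not known exactly. Their poses are not given: they have to be found in the camera images.
- round_bottle: Tall bottle with a round white plastic body, 56 mm across up to a height of 96 mm, then a shoulder; 150 mm tall in all. Above 112 mm only its neck, then from 116 mm to the top a black round screw cap 30 mm across (grip it there). Origin: centre of its underside, z up. Loose, about 0.28 kg. Starts on one of the stand's three cork spots; which one varies.
- square_bottle: Tall bottle with a square white plastic body, 52 by 52 mm up to a height of 104 mm, then a shoulder; 150 mm tall in all. Above 112 mm only its neck, then from 116 mm to the top a black round screw cap 30 mm across (grip it there). Origin: centre of its underside, z up. Loose, about 0.30 kg. Starts on one of the stand's three cork spots; which one varies.
- cone_flask: Tall conical aluminium flask, 62 mm across at the foot (up to 24 mm), tapering to 26 mm at a height of 112 mm; 150 mm tall in all. Above 112 mm only its neck, then from 116 mm to the top a black round screw cap 30 mm across (grip it there). Origin: centre of its underside, z up. Loose, about 0.28 kg. Starts on one of the stand's three cork spots; which one varies.
- tin: Low round steel seed tin with lid, closed, 48 mm across, 42 mm tall. Origin: centre of its underside, z up. Loose, about 0.12 kg. It starts on the stand at (35, 0) mm in the stand's frame, hemmed in by the three bottles (their centres 66 mm from its own, on three sides), so that no gripper fits down to it until they are gone.
- stand: Fixed wooden stand: board 200 (its x) by 230 (its y) mm, upper face 12 mm above the bench; a rail 10 mm thick, top 57 mm above the bench, along its +x edge, other sides open. Three flush cork discs, 68 mm across, mark the bottles' spots at (35, 66), (35, -66), (-31, 0) mm in its frame. Origin: centre of its underside; x away from the robot, y left; place and yaw vary.
- tray: Fixed empty black plastic tray, the side area: 300 (its x) by 130 (its y) by 30 mm, walls and floor 5 mm thick, so its inner floor lies 5 mm above the bench. Three bottles stand in it in a row along x, for instance 90 mm apart. Origin: centre of its underside on the bench. To the left or to the right of the stand.
- scale: Fixed bench scale: grey housing 150 by 150 by 34 mm with a round steel pan 104 mm across over its centre; the pan's upper face is 46 mm above the bench. Origin: centre of its underside on the bench, straight below the pan's middle; z up. On the other side of the stand from the tray.
- pot: Bystander: empty open terracotta pot, 84 mm across the rim, 75 mm tall, at a far corner beside the stand. Origin: centre of its underside.
- jar: Bystander: closed green glass jar with steel lid, 68 mm across, 80 mm tall, at a far corner beside the stand. Origin: centre of its underside.
- dibber: Bystander: small flat wooden planting spacer lying on the bench between the robot and the stand, 110 mm long (along its y), 30 mm wide at the middle, 18 mm thick. Origin: centre of its underside.
There are look-alikes about, which are no part of the job. What is shaped like the cone_flask but purple or red is not meant.

How it is judged (in metres and radians):
On the way, in this order (a step that is already met when the one before it is completed fails the run):
1. all three bottles stand upright in the side tray, released, with the tin still in its place on the stand (within 30 mm) (x of round_bottle in the frame of tray between -0.13 and 0.13 m and y of round_bottle in the frame of tray between -0.05 and 0.05 m and height (world z) of each of round_bottle, square_bottle, cone_flask below 0.015 m and angle between each of round_bottle, square_bottle, cone_flask's own z axis and vertical below 0.15 rad and x of square_bottle in the frame of tray between -0.13 and 0.13 m and y of square_bottle in the frame of tray between -0.05 and 0.05 m and x of cone_flask in the frame of tray between -0.13 and 0.13 m and y of cone_flask in the frame of tray between -0.05 and 0.05 m and contact force between each of round_bottle, square_bottle, cone_flask and the fingers below 0.1 N and distance of tin from where it was at the start of the episode below 0.03 m), for 0.2 s.
2. the tin stands released on the scale's pan, its centre within 15 mm of the pan's middle, while the three bottles are still in the tray (horizontal distance between tin and scale below 0.015 m and z of tin in the frame of scale between 0.042 and 0.051 m and angle between tin's own z axis and vertical below 0.12 rad and contact force between tin and the fingers below 0.1 N and x of round_bottle in the frame of tray between -0.13 and 0.13 m and y of round_bottle in the frame of tray between -0.05 and 0.05 m and height (world z) of each of round_bottle, square_bottle, cone_flask below 0.015 m and angle between each of round_bottle, square_bottle, cone_flask's own z axis and vertical below 0.15 rad and x of square_bottle in the frame of tray between -0.13 and 0.13 m and y of square_bottle in the frame of tray between -0.05 and 0.05 m and x of cone_flask in the frame of tray between -0.13 and 0.13 m and y of cone_flask in the frame of tray between -0.05 and 0.05 m), for 0.2 s.
At the end, for the whole second after the job is handed in: The tin stands upright on the scale's pan, its centre within 15 mm of the pan's middle; each of the three bottles stands upright on the stand within 15 mm of where it stood at the start; all four are released and at rest (horizontal distance between tin and scale below 0.015 m and z of tin in the frame of scale between 0.042 and 0.051 m and angle between each of tin, round_bottle, square_bottle, cone_flask's own z axis and vertical below 0.12 rad and contact force between each of tin, round_bottle, square_bottle, cone_flask and the fingers below 0.1 N and distance of each of round_bottle, square_bottle, cone_flask from where it was at the start of the episode below 0.015 m and linear speed of each of round_bottle, square_bottle, cone_flask, tin below 0.02 m/s); the robot touches nothing.
It fails at once if a bottle or the tin is tipped by more than about 30 degrees (angle between any of round_bottle, square_bottle, cone_flask, tin's own z axis and vertical above 0.52 rad).
It fails at once if the pot, the jar or the wooden spacer is moved by more than 25 mm (distance of any of pot, jar, dibber from where it was at the start of the episode above 0.025 m).
It also fails if it takes over 128 s, if anything falls off the work surface, if the arm or the gripper's body presses on something with over 40 N, if the wrist force passes 120 N, or if a joint passes its speed limit or range.

## Working session

There is one attempt and no reset: what is moved stays moved. The work goes in short steps, Python scripts to look and compute and a tool call to move; the robot and the scene stay as the last step left them, time stands still between calls to the robot, and variables do not carry over. Pictures are saved under pics/ and viewed, at most 14 in all, crops included, and the job is handed in when it is done.

Besides the shell and the picture viewer there is one more tool, called after "Call:" by a JSON object that holds its "method" and its "body". carry_out: Moves the arm, as the interface text tells. Its arguments: {"type":"object","properties":{"plan":{"type":"array"}},"required":["plan"]}

```bash
mkdir -p pics; cat > h.py <<'E'
import numpy as np, cv2
from workcell import arm, read_camera, workorder
def cam(name):
    s=arm.read_state(); c=read_camera(name)
    f=240/np.tan(np.radians(c["vfov"])/2)
    K=np.array([[f,0,c["cx"]],[0,f,c["cy"]],[0,0,1]]); c["K"]=K
    if "R" in c:
        R=np.array(c["R"]);t=np.array(c["t"]).ravel()
    else:
        T=np.array(c["tool_from_camera"]);Rt=np.array(s["tcp_rot"]).reshape(3,3)
        Rw=Rt@T[:3,:3]; p=np.array(s["tool_pos"])+Rt@T[:3,3]
        R=Rw.T;t=-R@p
    c["Rw"],c["tw"]=R,t
    return c
def cloud(c):
    v,u=np.mgrid[0:480,0:640].astype(float)
    n=cv2.undistortPoints(np.stack([u.ravel(),v.ravel()],1)[:,None],c["K"],np.array(c["dist"],float))[:,0]
    z=c["range_z"].ravel()
    P=np.c_[n*z[:,None],z]
    W=(P-c["tw"])@c["Rw"]
    W[z==0]=np.nan
    return W.reshape(480,640,3)
E
python3 - <<'E'
from h import *
s=arm.read_state();print({k:np.round(v,3).tolist() for k,v in s.items() if k in("time","tool_pos","tcp_rot","force","gripper_width")})
for n in("scene","side"):
    c=cam(n);cv2.imwrite(f"pics/{n}0.png",c["color"]);np.savez(f"{n}0.npz",W=cloud(c),c=c["color"])
    print(n,c["vfov"],(-c["Rw"].T@c["tw"]).round(3))
E
```

```text
{'time': 0.0, 'tool_pos': [0.222, -0.503, 0.231], 'tcp_rot': [[0.915, 0.403, -0.0], [0.403, -0.915, 0.001], [0.0, -0.001, -1.0]], 'force': [0.223, 0.359, 0.369], 'gripper_width': 0.085}
scene 57.931712443520894 [ 1.142 -0.101  0.722]
side 57.406462015708605 [0.23  0.578 0.49 ]
```

View pics/scene0.png

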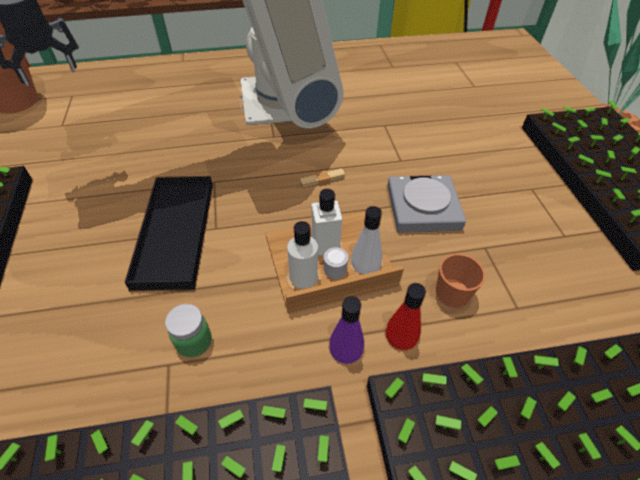

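View pics/side0.png

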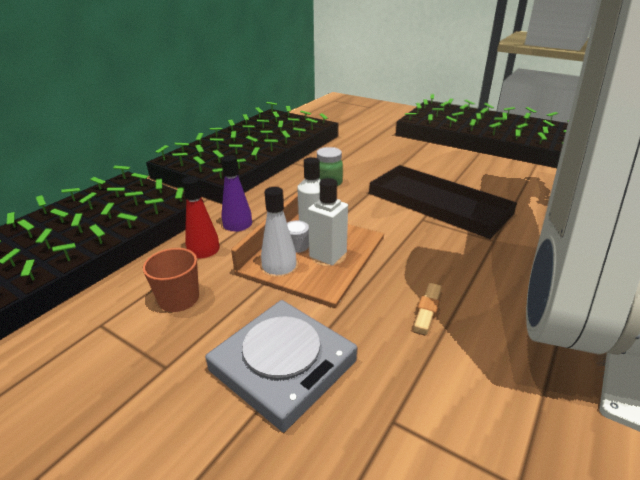

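The scene picture shows the wanted caps: round bottle (302,232), square bottle (327,198) and aluminium cone (373,217). The tin is at (336,258), the tray at (172,232) and the scale pan at (427,195). Look-alikes are the purple cone (350,310) and the red cone (414,293). The side picture agrees: silver cone (275,200), square bottle (328,195), round bottle (312,170).

```bash
cat > m.py <<'E'
from h import *
for n,caps in(("scene",dict(round=(302,232),square=(327,198),cone=(373,217),purple=(350,310),red=(414,293))),("side",dict(round=(312,168),square=(328,192),cone=(275,200)))):
    d=np.load(f"{n}0.npz");W=d["W"];g=d["c"].astype(int)
    for k,(u,v) in caps.items():
        w=W[v-25:v+20,u-20:u+20].reshape(-1,3);col=g[v-25:v+20,u-20:u+20].reshape(-1,3)
        ok=(w[:,2]>.12)&(col.max(1)<70); w=w[ok]
        if len(w)==0: print(n,k,"none");continue
        zt=np.percentile(w[:,2],98); t=w[w[:,2]>zt-.006]
        (cx,cy),r=cv2.minEnclosingCircle(t[:,:2].astype(np.float32)); 
        print(n,k,len(t),"ztop",zt.round(4),"bbox mid",((np.percentile(t,2,0)+np.percentile(t,98,0))/2)[:2].round(4),"ext",np.ptp(t[:,:2],axis=0).round(3),"circ",round(cx,4),round(cy,4),round(r,4))
    sat=g.max(2)-g.min(2)
    # tray
    x,y,z=W[...,0],W[...,1],W[...,2]
    m=(g.max(2)<70)&(z<.04)&(z>.018)&(x>.2)&(x<.75)&(y<-.1)&(y>-.6)
    m=cv2.morphologyEx(m.astype(np.uint8),cv2.MORPH_OPEN,np.ones((2,2)))>0
    print(n,"tray rim",m.sum(),cv2.minAreaRect(W[m][:,:2].astype(np.float32)) if m.sum()>5 else 0)
    m=(z>.043)&(z<.050)&(sat<25)&(y>.05)&(x<.75)&(x>.2)
    print(n,"pan",m.sum(),cv2.minEnclosingCircle(W[m][:,:2].astype(np.float32)), np.median(z[m]))
    m=(z>.029)&(z<.038)&(sat<25)&(y>.05)&(x<.75)&(x>.2)
    print(n,"housing",cv2.minAreaRect(W[m][:,:2].astype(np.float32)))
    u,v=(336,258) if n=="scene" else (297,232)
    w=W[v-12:v+13,u-16:u+17].reshape(-1,3);w=w[(w[:,2]>.051)&(w[:,2]<.058)]
    print(n,"tin",len(w),cv2.minEnclosingCircle(w[:,:2].astype(np.float32)))
    m=(z>.052)&(z<.060)&(sat>40)&(abs(y)<.2)&(x>.4)&(x<.75)
    print(n,"rail",m.sum(),cv2.minAreaRect(W[m][:,:2].astype(np.float32)) if m.sum()>5 else 0)
E
python3 m.py
```

```text
scene round 170 ztop 0.164 bbox mid [ 0.6565 -0.0395] ext [0.028 0.025] circ 0.6567 -0.039 0.015
scene square 141 ztop 0.1639 bbox mid [0.5827 0.0179] ext [0.029 0.025] circ 0.5832 0.0197 0.0149
scene cone 160 ztop 0.1638 bbox mid [0.6414 0.0909] ext [0.03  0.026] circ 0.6409 0.0905 0.0151
scene purple 253 ztop 0.1522 bbox mid [0.8117 0.0132] ext [0.031 0.027] circ 0.8113 0.015 0.0156
scene red 227 ztop 0.1521 bbox mid [0.806  0.1189] ext [0.028 0.027] circ 0.8056 0.1196 0.0144
scene tray rim 1362 ((0.47044670581817627, -0.2943277359008789), (0.12633658945560455, 0.3293337821960449), 81.93377685546875)
scene pan 7047 ((0.4550073444843292, 0.48021945357322693), 0.4594257175922394) 0.04658478914886367
scene housing ((0.5012281537055969, 0.3522856831550598), (0.5808250308036804, 0.49038776755332947), 89.86468505859375)
scene tin 390 ((0.6473581790924072, 0.027440331876277924), 0.024858642369508743)
scene rail 674 ((0.6872889995574951, 0.031416043639183044), (0.052443839609622955, 0.2293955385684967), 5.980251312255859)
side round 221 ztop 0.161 bbox mid [ 0.6168 -0.0061] ext [0.098 0.089] circ 0.6157 -0.0064 0.0617
side square 150 ztop 0.1609 bbox mid [0.5783 0.0225] ext [0.029 0.03 ] circ 0.5787 0.0219 0.0155
side cone 159 ztop 0.1609 bbox mid [0.6361 0.0954] ext [0.028 0.029] circ 0.6364 0.095 0.0153
side tray rim 1386 ((0.4809688627719879, -0.2214905023574829), (0.43314582109451294, 0.2812437117099762), 32.40913391113281)
side pan 3747 ((0.5568534731864929, 0.180893212556839), 0.15498676896095276) 0.04505113705719237
side housing ((0.5559550523757935, 0.226892352104187), (0.1948266178369522, 0.3350651264190674), 54.76758575439453)
side tin 275 ((0.6356004476547241, 0.04438738897442818), 0.04252104461193085)
side rail 312 ((0.675682544708252, 0.05051419138908386), (0.1964828222990036, 0.17933210730552673), 66.31068420410156)
```

```bash
python3 - <<'E'
import cv2
a=cv2.imread("pics/scene0.png")[170:370,240:470];cv2.imwrite("pics/crop0.png",cv2.resize(a,None,fx=2.6,fy=2.6,interpolation=cv2.INTER_CUBIC))
E
```

```text
(no output)
```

View pics/crop0.png

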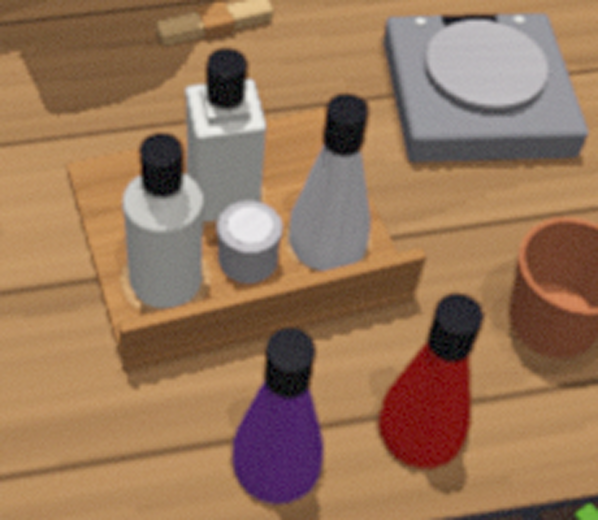

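The crop confirms the choice: round body, square body and silver cone are on the stand around the tin, and the purple and red ones stand off behind the rail. Moving now, with the tool axes turned to match the world axes.

Call:
{"method": "carry_out", "body": {"plan": [{"dz": -30, "spin": 8, "fingers": 1}, {"dz": -30, "spin": 8, "fingers": 1}, {"dz": -20, "spin": 7.8, "fingers": 1}, {"dx": 35, "dy": -38, "fingers": 1}, {"dx": 40, "dy": -43, "fingers": 1}, {"dx": 40, "dy": -43, "fingers": 1}, {"dx": 40, "dy": -43, "fingers": 1}, {"dx": 40, "dy": -43, "fingers": 1}, {"dx": 35, "dy": -40, "fingers": 1}, {"fingers": 1}]}}

```text
invalid input
```

```bash
cat > m2.py <<'E'
from h import *
print(np.round(arm.read_state()["tcp_rot"],3).tolist())
c=cam("wrist");cv2.imwrite("pics/w0.png",c["color"])
print("cam",(-c["Rw"].T@c["tw"]).round(3),"look",c["Rw"][2].round(2))
def big(m): 
    n,l,s,_=cv2.connectedComponentsWithStats(m.astype(np.uint8)); return l==1+np.argmax(s[1:,4])
for n in("scene","side"):
    d=np.load(f"{n}0.npz");W=d["W"];g=d["c"].astype(int);sat=g.max(2)-g.min(2);x,y,z=np.moveaxis(W,2,0)
    m=big((g.max(2)<75)&(z<.045)&(abs(x-.47)<.25)&(abs(y+.294)<.15))
    print(n,"tray",m.sum(),cv2.minAreaRect(W[m&(z>.024)][:,:2].astype(np.float32)))
    roi=np.zeros_like(m); 
    u,v=(427,195) if n=="scene" else (281,347); roi[v-45:v+45,u-60:u+60]=1
    m=big(roi&(z>.0415)&(z<.051)&(sat<30)); w=W[m]
    print(n,"pan",m.sum(),np.median(w[:,2]),cv2.minEnclosingCircle(w[:,:2].astype(np.float32)),w.mean(0))
E
python3 m2.py
```

```text
[[0.915, 0.403, -0.0], [0.403, -0.915, 0.001], [0.0, -0.001, -1.0]]
cam [ 0.297 -0.47   0.373] look [-0.29 -0.13 -0.95]
scene tray 7324 ((0.48379820585250854, -0.2965456247329712), (0.1298050880432129, 0.30253735184669495), 82.38972473144531)
scene pan 1214 0.04629067708457041 ((0.5022967457771301, 0.2642950713634491), 0.05286305770277977) [0.5041995  0.26240877 0.04626916]
side tray 5316 ((0.4793426990509033, -0.2935445308685303), (0.13534590601921082, 0.2990938425064087), 81.9798583984375)
side pan 3673 0.04501168929884881 ((0.4999920129776001, 0.2664235532283783), 0.05343780666589737) [0.49770658 0.26917317 0.04498227]
```

View pics/w0.png

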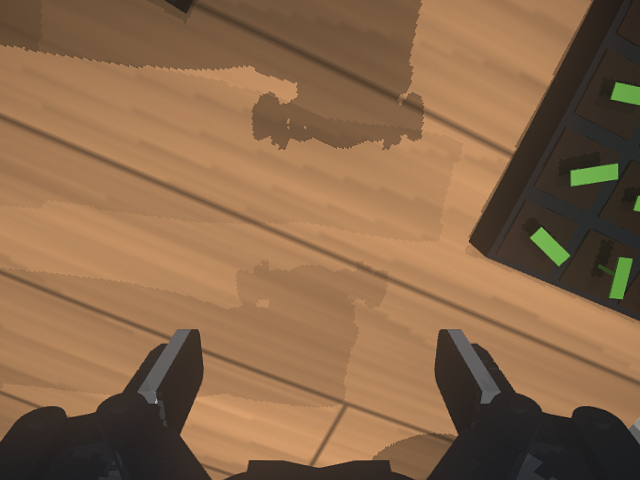

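The wrist picture shows the fingers at the bottom, (170,380) and (470,380), and bare bench ahead. Tray and pan sizes match the description: 130 x 300 mm and 52 mm radius. The call was refused, probably because each row needs every field.

Call:
{"method": "carry_out", "body": {"plan": [{"dx": 0, "dy": 0, "dz": -30, "spin": 8, "fingers": 1}, {"dx": 0, "dy": 0, "dz": -30, "spin": 8, "fingers": 1}, {"dx": 0, "dy": 0, "dz": -20, "spin": 7.8, "fingers": 1}, {"dx": 35, "dy": -38, "dz": 0, "spin": 0, "fingers": 1}, {"dx": 40, "dy": -43, "dz": 0, "spin": 0, "fingers": 1}, {"dx": 40, "dy": -43, "dz": 0, "spin": 0, "fingers": 1}, {"dx": 40, "dy": -43, "dz": 0, "spin": 0, "fingers": 1}, {"dx": 40, "dy": -43, "dz": 0, "spin": 0, "fingers": 1}, {"dx": 35, "dy": -40, "dz": 0, "spin": 0, "fingers": 1}, {"dx": 0, "dy": 0, "dz": 0, "spin": 0, "fingers": 1}]}}

```text
time: 1.4
tool_pos: [0.4535, -0.2507, 0.311]
tcp_rot: [[1.0, 0.004, -0.0], [0.004, -1.0, 0.001], [-0.0, -0.001, -1.0]]
force: [-0.5, -0.4, 0.4]
gripper_width: 0.0853
finger_force: 0.0
```

Call:
{"method": "carry_out", "body": {"plan": [{"dx": 22, "dy": -45, "dz": 0, "spin": 0, "fingers": 1}, {"dx": 22, "dy": -45, "dz": 0, "spin": 0, "fingers": 1}, {"dx": 22, "dy": -45, "dz": 0, "spin": 0, "fingers": 1}, {"dx": 22, "dy": -45, "dz": 0, "spin": 0, "fingers": 1}, {"dx": 22, "dy": -45, "dz": 0, "spin": 0, "fingers": 1}, {"dx": 22, "dy": -45, "dz": 0, "spin": 0, "fingers": 1}, {"dx": 0, "dy": 0, "dz": 0, "spin": 0, "fingers": 1}, {"dx": 0, "dy": 0, "dz": 0, "spin": 0, "fingers": 1}]}}

```text
time: 2.4
tool_pos: [0.5838, 0.0157, 0.3109]
tcp_rot: [[1.0, -0.001, -0.001], [-0.001, -1.0, -0.0], [-0.001, 0.0, -1.0]]
force: [0.4, -1.1, 0.3]
gripper_width: 0.0855
finger_force: 0.0
```

```bash
cat > m3.py <<'E'
from h import *
s=arm.read_state();p=np.array(s["tool_pos"]);print(p.round(4))
c=cam("wrist");cv2.imwrite("pics/w1.png",c["color"]);W=cloud(c);g=c["color"].astype(int);x,y,z=np.moveaxis(W,2,0)
for k,q in dict(round=(.6545,-.037),square=(.581,.021),cone=(.639,.093)).items():
    m=(np.hypot(x-q[0],y-q[1])<.03)&(z>.15)&(z<.17)&(g.max(2)<80);w=W[m]
    if m.sum()<5: print(k,"none");continue
    (a,b),r=cv2.minEnclosingCircle(w[:,:2].astype(np.float32));print(k,m.sum(),np.median(w[:,2]).round(4),"mid",((w.min(0)+w.max(0))/2)[:2].round(4),np.ptp(w[:,:2],axis=0).round(3),"circ",round(a,4),round(b,4),round(r,4),"dx,dy mm",round((a-p[0])*1e3),round(-(b-p[1])*1e3))
m=(np.hypot(x-.6468,y-.0265)<.04)&(z>.05)&(z<.058)&(g.max(2)-g.min(2)<40);print("tin",m.sum(),cv2.minEnclosingCircle(W[m][:,:2].astype(np.float32)) if m.sum() else 0)
E
python3 m3.py
```

```text
[0.5838 0.0157 0.3109]
round 995 0.1616 mid [ 0.6534 -0.038 ] [0.029 0.029] circ 0.6534 -0.0378 0.0147 dx,dy mm 70 53
square 1279 0.1616 mid [0.5808 0.0199] [0.029 0.028] circ 0.581 0.0198 0.0147 dx,dy mm -3 -4
cone 1300 0.1614 mid [0.6387 0.0921] [0.029 0.029] circ 0.6385 0.0921 0.0148 dx,dy mm 55 -76
tin 2065 ((0.648248553276062, 0.027050036936998367), 0.039864979684352875)
```

Call:
{"method": "carry_out", "body": {"plan": [{"dx": 35, "dy": 27, "dz": 0, "spin": 0, "fingers": 1}, {"dx": 35, "dy": 26.5, "dz": 0, "spin": 0, "fingers": 1}, {"dx": 0, "dy": 0, "dz": 50, "spin": 0, "fingers": 1}, {"dx": 0, "dy": 0, "dz": 50, "spin": 0, "fingers": 1}, {"dx": 0, "dy": 0, "dz": 50, "spin": 0, "fingers": 1}, {"dx": 0, "dy": 0, "dz": 28, "spin": 0, "fingers": 1}, {"dx": 0, "dy": 0, "dz": 0, "spin": 0, "fingers": 1}]}}

```text
time: 3.32
tool_pos: [0.6524, -0.0385, 0.1316]
tcp_rot: [[1.0, -0.003, -0.004], [-0.003, -1.0, 0.001], [-0.004, -0.001, -1.0]]
force: [0.1, 0.0, 1.0]
gripper_width: 0.0852
finger_force: 0.0
```

Call:
{"method": "carry_out", "body": {"plan": [{"dx": 0, "dy": 0, "dz": 0, "spin": 0, "fingers": 0.5}, {"dx": 0, "dy": 0, "dz": 0, "spin": 0, "fingers": 0.25}, {"dx": 0, "dy": 0, "dz": 0, "spin": 0, "fingers": 0.1}, {"dx": 0, "dy": 0, "dz": 0, "spin": 0, "fingers": 0.1}, {"dx": 0, "dy": 0, "dz": 0, "spin": 0, "fingers": 0.1}]}}

```text
time: 3.95
tool_pos: [0.6545, -0.0373, 0.1346]
tcp_rot: [[1.0, -0.001, 0.002], [-0.001, -1.0, -0.001], [0.002, 0.001, -1.0]]
force: [0.6, -1.4, 5.6]
gripper_width: 0.0284
finger_force: 58.8
```

Call:
{"method": "carry_out", "body": {"plan": [{"dx": 0, "dy": 0, "dz": -25, "spin": 0, "fingers": 0.1}, {"dx": 0, "dy": 0, "dz": -30, "spin": 0, "fingers": 0.1}, {"dx": -10, "dy": 30, "dz": 0, "spin": 0, "fingers": 0.1}, {"dx": -14, "dy": 45, "dz": 0, "spin": 0, "fingers": 0.1}, {"dx": -16, "dy": 50, "dz": 0, "spin": 0, "fingers": 0.1}, {"dx": -16, "dy": 50, "dz": 0, "spin": 0, "fingers": 0.1}, {"dx": -16, "dy": 50, "dz": 0, "spin": 0, "fingers": 0.1}, {"dx": -12, "dy": 45, "dz": 0, "spin": 0, "fingers": 0.1}, {"dx": 0, "dy": 0, "dz": 0, "spin": 0, "fingers": 0.1}, {"dx": 0, "dy": 0, "dz": 30, "spin": 0, "fingers": 0.1}]}}

```text
time: 5.2
tool_pos: [0.5706, -0.3077, 0.1599]
tcp_rot: [[1.0, -0.001, 0.003], [-0.001, -1.0, -0.002], [0.003, 0.002, -1.0]]
force: [0.5, -0.1, -2.8]
gripper_width: 0.0282
finger_force: 59.9
```

Call:
{"method": "carry_out", "body": {"plan": [{"dx": 0, "dy": 0, "dz": 20, "spin": 0, "fingers": 0.1}, {"dx": 0, "dy": 0, "dz": 8, "spin": 0, "fingers": 0.1}, {"dx": 0, "dy": 0, "dz": 0, "spin": 0, "fingers": 0.1}, {"dx": 0, "dy": 0, "dz": 0, "spin": 0, "fingers": 0.1}]}}

```text
time: 5.7
tool_pos: [0.5703, -0.307, 0.1313]
tcp_rot: [[1.0, -0.0, 0.001], [-0.0, -1.0, -0.001], [0.001, 0.001, -1.0]]
force: [1.0, -0.8, -2.7]
gripper_width: 0.0279
finger_force: 59.8
```

Call:
{"method": "carry_out", "body": {"plan": [{"dx": 0, "dy": 0, "dz": 3, "spin": 0, "fingers": 0.1}, {"dx": 0, "dy": 0, "dz": 0, "spin": 0, "fingers": 0.1}, {"dx": 0, "dy": 0, "dz": 0, "spin": 0, "fingers": 0.1}]}}

```text
time: 6.08
tool_pos: [0.5699, -0.3072, 0.1276]
tcp_rot: [[1.0, -0.001, 0.001], [-0.001, -1.0, -0.0], [0.001, 0.0, -1.0]]
force: [0.3, 0.4, 1.1]
gripper_width: 0.0282
finger_force: 60.2
```

Call:
{"method": "carry_out", "body": {"plan": [{"dx": 0, "dy": 0, "dz": 0, "spin": 0, "fingers": 0.5}, {"dx": 0, "dy": 0, "dz": 0, "spin": 0, "fingers": 0.9}, {"dx": 0, "dy": 0, "dz": 0, "spin": 0, "fingers": 0.9}, {"dx": 0, "dy": 0, "dz": -40, "spin": 0, "fingers": 0.9}, {"dx": 0, "dy": 0, "dz": -40, "spin": 0, "fingers": 0.9}, {"dx": 2, "dy": -50, "dz": 0, "spin": 0, "fingers": 0.9}, {"dx": 2, "dy": -56, "dz": 0, "spin": 0, "fingers": 0.9}, {"dx": 2, "dy": -56, "dz": 0, "spin": 0, "fingers": 0.9}, {"dx": 2, "dy": -56, "dz": 0, "spin": 0, "fingers": 0.9}, {"dx": 2, "dy": -56, "dz": 0, "spin": 0, "fingers": 0.9}]}}

```text
time: 7.32
tool_pos: [0.5798, -0.0313, 0.2075]
tcp_rot: [[1.0, -0.001, 0.0], [-0.001, -1.0, -0.0], [0.0, 0.0, -1.0]]
force: [0.3, -0.4, -0.4]
gripper_width: 0.0766
finger_force: 0.0
```

Call:
{"method": "carry_out", "body": {"plan": [{"dx": 1, "dy": -54, "dz": 0, "spin": 0, "fingers": 0.9}, {"dx": 0, "dy": 0, "dz": 0, "spin": 0, "fingers": 0.9}, {"dx": 0, "dy": 0, "dz": 0, "spin": 0, "fingers": 0.9}]}}

```text
time: 7.7
tool_pos: [0.581, 0.0209, 0.2074]
tcp_rot: [[1.0, 0.0, 0.0], [0.0, -1.0, -0.0], [0.0, 0.0, -1.0]]
force: [-0.0, -0.2, 1.0]
gripper_width: 0.0771
finger_force: 0.0
```

Call:
{"method": "carry_out", "body": {"plan": [{"dx": 0, "dy": 0.5, "dz": 35, "spin": 0, "fingers": 0.9}, {"dx": 0, "dy": 0, "dz": 30, "spin": 0, "fingers": 0.9}, {"dx": 0, "dy": 0, "dz": 9, "spin": 0, "fingers": 0.9}, {"dx": 0, "dy": 0, "dz": 0, "spin": 0, "fingers": 0.7}, {"dx": 0, "dy": 0, "dz": 0, "spin": 0, "fingers": 0.5}, {"dx": 0, "dy": 0, "dz": 0, "spin": 0, "fingers": 0.25}, {"dx": 0, "dy": 0, "dz": 0, "spin": 0, "fingers": 0.1}, {"dx": 0, "dy": 0, "dz": 0, "spin": 0, "fingers": 0.1}, {"dx": 0, "dy": 0, "dz": 0, "spin": 0, "fingers": 0.1}]}}

```text
time: 8.82
tool_pos: [0.5816, 0.0204, 0.1347]
tcp_rot: [[1.0, -0.0, 0.002], [-0.0, -1.0, -0.0], [0.002, 0.0, -1.0]]
force: [-0.4, -0.7, 6.0]
gripper_width: 0.0281
finger_force: 59.2
```

Call:
{"method": "carry_out", "body": {"plan": [{"dx": 0, "dy": 0, "dz": -25, "spin": 0, "fingers": 0.1}, {"dx": 0, "dy": 0, "dz": -35, "spin": 0, "fingers": 0.1}, {"dx": -12, "dy": 35, "dz": 0, "spin": 0, "fingers": 0.1}, {"dx": -16, "dy": 50, "dz": 0, "spin": 0, "fingers": 0.1}, {"dx": -18, "dy": 55, "dz": 0, "spin": 0, "fingers": 0.1}, {"dx": -18, "dy": 55, "dz": 0, "spin": 0, "fingers": 0.1}, {"dx": -18, "dy": 55, "dz": 0, "spin": 0, "fingers": 0.1}, {"dx": -17, "dy": 45, "dz": 0, "spin": 0, "fingers": 0.1}, {"dx": 0, "dy": 20, "dz": 0, "spin": 0, "fingers": 0.1}, {"dx": 0, "dy": 0, "dz": 0, "spin": 0, "fingers": 0.1}]}}

```text
time: 10.07
tool_pos: [0.4818, -0.2955, 0.193]
tcp_rot: [[1.0, -0.002, -0.0], [-0.002, -1.0, 0.0], [-0.0, -0.0, -1.0]]
force: [-0.2, 0.6, -4.0]
gripper_width: 0.0282
finger_force: 60.0
```

Call:
{"method": "carry_out", "body": {"plan": [{"dx": 0, "dy": 0, "dz": 35, "spin": 0, "fingers": 0.1}, {"dx": 0, "dy": 0, "dz": 25, "spin": 0, "fingers": 0.1}, {"dx": 0, "dy": 0, "dz": 6, "spin": 0, "fingers": 0.1}, {"dx": 0, "dy": 0, "dz": 0, "spin": 0, "fingers": 0.1}, {"dx": 0, "dy": 0, "dz": 0, "spin": 0, "fingers": 0.1}]}}

```text
time: 10.7
tool_pos: [0.4823, -0.2937, 0.1277]
tcp_rot: [[1.0, 0.001, 0.0], [0.001, -1.0, -0.0], [0.0, 0.0, -1.0]]
force: [-0.7, 1.2, 0.8]
gripper_width: 0.0283
finger_force: 60.1
```

Call:
{"method": "carry_out", "body": {"plan": [{"dx": 0, "dy": 0, "dz": 0, "spin": 0, "fingers": 0.5}, {"dx": 0, "dy": 0, "dz": 0, "spin": 0, "fingers": 0.9}, {"dx": 0, "dy": 0, "dz": 0, "spin": 0, "fingers": 0.9}, {"dx": 0, "dy": 0, "dz": -40, "spin": 0, "fingers": 0.9}, {"dx": 0, "dy": 0, "dz": -40, "spin": 0, "fingers": 0.9}, {"dx": 20, "dy": -50, "dz": 0, "spin": 0, "fingers": 0.9}, {"dx": 22, "dy": -55, "dz": 0, "spin": 0, "fingers": 0.9}, {"dx": 22, "dy": -55, "dz": 0, "spin": 0, "fingers": 0.9}, {"dx": 22, "dy": -55, "dz": 0, "spin": 0, "fingers": 0.9}, {"dx": 22, "dy": -55, "dz": 0, "spin": 0, "fingers": 0.9}]}}

```text
time: 11.95
tool_pos: [0.5905, -0.0229, 0.2075]
tcp_rot: [[1.0, -0.001, 0.001], [-0.001, -1.0, -0.0], [0.001, 0.0, -1.0]]
force: [0.8, -0.2, 0.5]
gripper_width: 0.0769
finger_force: 0.0
```

Call:
{"method": "carry_out", "body": {"plan": [{"dx": 22, "dy": -55, "dz": 0, "spin": 0, "fingers": 0.9}, {"dx": 22, "dy": -52, "dz": 0, "spin": 0, "fingers": 0.9}, {"dx": 5, "dy": -10, "dz": 0, "spin": 0, "fingers": 0.9}, {"dx": 0, "dy": 0, "dz": 0, "spin": 0, "fingers": 0.9}, {"dx": 0, "dy": 0, "dz": 0, "spin": 0, "fingers": 0.9}]}}

```text
time: 12.58
tool_pos: [0.6387, 0.087, 0.2074]
tcp_rot: [[1.0, 0.005, -0.0], [0.005, -1.0, 0.003], [-0.0, -0.003, -1.0]]
force: [-0.5, -0.4, -0.1]
gripper_width: 0.077
finger_force: 0.0
```

```bash
python3 - <<'E'
from h import *
c=cam("wrist")
s=arm.read_state();print(np.round(s["tool_pos"],4))
W=cloud(c);g=c["color"].astype(int);x,y,z=np.moveaxis(W,2,0)
m=(np.hypot(x-.6385,y-.092)<.03)&(z>.15)&(z<.17)&(g.max(2)<80);print(m.sum(),cv2.minEnclosingCircle(W[m][:,:2].astype(np.float32)))
E
```

```text
[0.6387 0.0869 0.2075]
2870 ((0.6386138200759888, 0.09267086535692215), 0.015257125720381737)
```

Call:
{"method": "carry_out", "body": {"plan": [{"dx": 0, "dy": -5.5, "dz": 35, "spin": 0, "fingers": 0.9}, {"dx": 0, "dy": 0, "dz": 30, "spin": 0, "fingers": 0.9}, {"dx": 0, "dy": 0, "dz": 9, "spin": 0, "fingers": 0.9}, {"dx": 0, "dy": 0, "dz": 0, "spin": 0, "fingers": 0.9}, {"dx": 0, "dy": 0, "dz": 0, "spin": 0, "fingers": 0.5}, {"dx": 0, "dy": 0, "dz": 0, "spin": 0, "fingers": 0.25}, {"dx": 0, "dy": 0, "dz": 0, "spin": 0, "fingers": 0.1}, {"dx": 0, "dy": 0, "dz": 0, "spin": 0, "fingers": 0.1}, {"dx": 0, "dy": 0, "dz": 0, "spin": 0, "fingers": 0.1}]}}

```text
time: 13.75
tool_pos: [0.6394, 0.092, 0.1343]
tcp_rot: [[1.0, 0.011, 0.002], [0.011, -1.0, 0.005], [0.002, -0.005, -1.0]]
force: [-1.0, 0.6, 6.4]
gripper_width: 0.0287
finger_force: 58.9
```

Call:
{"method": "carry_out", "body": {"plan": [{"dx": 0, "dy": 0, "dz": -30, "spin": 0, "fingers": 0.1}, {"dx": 0, "dy": 0, "dz": -40, "spin": 0, "fingers": 0.1}, {"dx": -30, "dy": 20, "dz": 0, "spin": 0, "fingers": 0.1}, {"dx": -40, "dy": 30, "dz": 0, "spin": 0, "fingers": 0.1}, {"dx": -40, "dy": 35, "dz": 0, "spin": 0, "fingers": 0.1}, {"dx": -40, "dy": 40, "dz": 0, "spin": 0, "fingers": 0.1}, {"dx": -35, "dy": 40, "dz": 0, "spin": 0, "fingers": 0.1}, {"dx": -30, "dy": 45, "dz": 0, "spin": 0, "fingers": 0.1}, {"dx": -20, "dy": 45, "dz": 0, "spin": 0, "fingers": 0.1}, {"dx": -10, "dy": 45, "dz": 0, "spin": 0, "fingers": 0.1}]}}

```text
time: 15.0
tool_pos: [0.396, -0.2124, 0.202]
tcp_rot: [[1.0, 0.011, 0.0], [0.011, -1.0, 0.005], [0.0, -0.005, -1.0]]
force: [1.0, 0.1, -2.4]
gripper_width: 0.0286
finger_force: 59.5
```

Call:
{"method": "carry_out", "body": {"plan": [{"dx": 0, "dy": 45, "dz": 0, "spin": 0, "fingers": 0.1}, {"dx": 0, "dy": 25, "dz": 0, "spin": 0, "fingers": 0.1}, {"dx": 0, "dy": 0, "dz": 0, "spin": 0, "fingers": 0.1}, {"dx": 0, "dy": 0, "dz": 0, "spin": 0, "fingers": 0.1}]}}

```text
time: 15.5
tool_pos: [0.398, -0.2804, 0.2012]
tcp_rot: [[1.0, 0.012, -0.001], [0.012, -1.0, 0.006], [-0.001, -0.006, -1.0]]
force: [-0.8, 0.1, -1.6]
gripper_width: 0.0283
finger_force: 59.7
```

Call:
{"method": "carry_out", "body": {"plan": [{"dx": -4, "dy": 2, "dz": 35, "spin": 0, "fingers": 0.1}, {"dx": 0, "dy": 0, "dz": 25, "spin": 0, "fingers": 0.1}, {"dx": 0, "dy": 0, "dz": 11, "spin": 0, "fingers": 0.1}, {"dx": 0, "dy": 0, "dz": 3, "spin": 0, "fingers": 0.1}, {"dx": 0, "dy": 0, "dz": 0, "spin": 0, "fingers": 0.1}, {"dx": 0, "dy": 0, "dz": 0, "spin": 0, "fingers": 0.1}]}}

```text
time: 16.25
tool_pos: [0.3945, -0.2832, 0.1282]
tcp_rot: [[1.0, 0.011, 0.001], [0.011, -1.0, 0.004], [0.001, -0.004, -1.0]]
force: [0.5, 0.4, -0.9]
gripper_width: 0.0282
finger_force: 59.8
```

Call:
{"method": "carry_out", "body": {"plan": [{"dx": 0, "dy": 0, "dz": 1, "spin": 0, "fingers": 0.1}, {"dx": 0, "dy": 0, "dz": 0, "spin": 0, "fingers": 0.5}, {"dx": 0, "dy": 0, "dz": 0, "spin": 0, "fingers": 0.9}, {"dx": 0, "dy": 0, "dz": 0, "spin": 0, "fingers": 0.9}, {"dx": 0, "dy": 0, "dz": -45, "spin": 0, "fingers": 1}, {"dx": 0, "dy": 0, "dz": -45, "spin": 0, "fingers": 1}, {"dx": 25, "dy": -35, "dz": 0, "spin": 0, "fingers": 1}, {"dx": 30, "dy": -40, "dz": 0, "spin": 0, "fingers": 1}, {"dx": 30, "dy": -40, "dz": 0, "spin": 0, "fingers": 1}, {"dx": 30, "dy": -40, "dz": 0, "spin": 0, "fingers": 1}]}}

```text
time: 17.5
tool_pos: [0.5083, -0.1259, 0.2173]
tcp_rot: [[1.0, 0.011, 0.0], [0.011, -1.0, 0.005], [0.0, -0.005, -1.0]]
force: [0.3, -1.2, 0.0]
gripper_width: 0.0856
finger_force: 0.0
```

Call:
{"method": "carry_out", "body": {"plan": [{"dx": 30, "dy": -40, "dz": 0, "spin": 0, "fingers": 1}, {"dx": 30, "dy": -40, "dz": 0, "spin": 0, "fingers": 1}, {"dx": 30, "dy": -40, "dz": 0, "spin": 0, "fingers": 1}, {"dx": 20, "dy": -35, "dz": 0, "spin": 0, "fingers": 1}, {"dx": 0, "dy": 0, "dz": 0, "spin": 0, "fingers": 1}, {"dx": 0, "dy": 0, "dz": 0, "spin": 0, "fingers": 1}]}}

```text
time: 18.25
tool_pos: [0.6155, 0.0289, 0.2177]
tcp_rot: [[1.0, 0.011, -0.001], [0.011, -1.0, 0.005], [-0.001, -0.005, -1.0]]
force: [-0.6, -0.4, 0.0]
gripper_width: 0.0853
finger_force: 0.0
```

```bash
cat > m4.py <<'E'
from h import *
c=cam("wrist");s=arm.read_state();p=np.array(s["tool_pos"]);print(p.round(4))
W=cloud(c);g=c["color"].astype(int);x,y,z=np.moveaxis(W,2,0)
m=(np.hypot(x-.647,y-.027)<.04)&(z>.048)&(z<.060)&(g.max(2)-g.min(2)<40);w=W[m]
print("tin",m.sum(),np.median(w[:,2]),cv2.minEnclosingCircle(w[:,:2].astype(np.float32)),((np.percentile(w,1,0)+np.percentile(w,99,0))/2).round(4))
c=cam("scene");W=cloud(c);g=c["color"].astype(int);x,y,z=np.moveaxis(W,2,0);cv2.imwrite("pics/s2.png",c["color"])
m=(z>.14)&(z<.17)&(g.max(2)<75)&(y<-.2)&(y>-.4)&(x>.3)&(x<.65)
n,l,st,_=cv2.connectedComponentsWithStats(m.astype(np.uint8))
for i in range(1,n):
    if st[i,4]>30: w=W[l==i];w=w[w[:,2]>np.percentile(w[:,2],97)-.006];print(st[i,4],w[:,2].max().round(4),np.round(cv2.minEnclosingCircle(w[:,:2].astype(np.float32))[0],4))
E
python3 m4.py
```

```text
[0.6154 0.0285 0.2179]
tin 3192 0.05415399972458104 ((0.645967423915863, 0.027176974341273308), 0.02406502142548561) [0.6462 0.0273 0.0539]
155 0.1583 [ 0.3975 -0.2826]
185 0.1573 [ 0.4846 -0.2953]
231 0.1578 [ 0.5718 -0.3071]
```

View pics/s2.png

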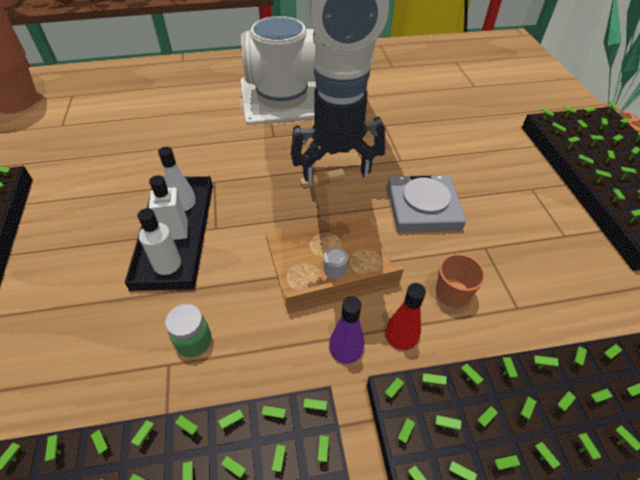

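Tray (150-190, 180-260) holds all three bottles upright; the tin stands alone at (336,263). Next, the tin.

Call:
{"method": "carry_out", "body": {"plan": [{"dx": 30.5, "dy": 2.5, "dz": 0, "spin": 0, "fingers": 1}, {"dx": 0, "dy": 0, "dz": 50, "spin": 0, "fingers": 1}, {"dx": 0, "dy": 0, "dz": 50, "spin": 0, "fingers": 1}, {"dx": 0, "dy": 0, "dz": 50, "spin": 0, "fingers": 1}, {"dx": 0, "dy": 0, "dz": 35, "spin": 0, "fingers": 1}, {"dx": 0, "dy": 0, "dz": 12, "spin": 0, "fingers": 1}, {"dx": 0, "dy": 0, "dz": 0, "spin": 0, "fingers": 1}, {"dx": 0, "dy": 0, "dz": 0, "spin": 0, "fingers": 1}]}}

```text
time: 19.35
tool_pos: [0.6472, 0.0275, 0.0228]
tcp_rot: [[1.0, 0.011, 0.003], [0.011, -1.0, 0.005], [0.003, -0.005, -1.0]]
force: [0.2, 0.3, -0.3]
gripper_width: 0.0855
finger_force: 0.0
```

Call:
{"method": "carry_out", "body": {"plan": [{"dx": 0, "dy": 0, "dz": 0, "spin": 0, "fingers": 0.7}, {"dx": 0, "dy": 0, "dz": 0, "spin": 0, "fingers": 0.5}, {"dx": 0, "dy": 0, "dz": 0, "spin": 0, "fingers": 0.4}, {"dx": 0, "dy": 0, "dz": 0, "spin": 0, "fingers": 0.3}, {"dx": 0, "dy": 0, "dz": 0, "spin": 0, "fingers": 0.3}]}}

```text
time: 19.98
tool_pos: [0.6466, 0.0278, 0.0221]
tcp_rot: [[1.0, 0.011, 0.001], [0.011, -1.0, 0.005], [0.001, -0.005, -1.0]]
force: [-2.5, -0.3, 7.3]
gripper_width: 0.0464
finger_force: 60.6
```

Call:
{"method": "carry_out", "body": {"plan": [{"dx": 0, "dy": 0, "dz": -30, "spin": 0, "fingers": 0.3}, {"dx": 0, "dy": 0, "dz": -40, "spin": 0, "fingers": 0.3}, {"dx": 0, "dy": 0, "dz": -40, "spin": 0, "fingers": 0.3}, {"dx": -20, "dy": -30, "dz": 0, "spin": 0, "fingers": 0.3}, {"dx": -25, "dy": -40, "dz": 0, "spin": 0, "fingers": 0.3}, {"dx": -25, "dy": -40, "dz": 0, "spin": 0, "fingers": 0.3}, {"dx": -25, "dy": -40, "dz": 0, "spin": 0, "fingers": 0.3}, {"dx": -25, "dy": -40, "dz": 0, "spin": 0, "fingers": 0.3}, {"dx": -25, "dy": -45, "dz": 0, "spin": 0, "fingers": 0.3}, {"dx": 0, "dy": 0, "dz": 0, "spin": 0, "fingers": 0.3}]}}

```text
time: 21.22
tool_pos: [0.4963, 0.1745, 0.1369]
tcp_rot: [[0.99, 0.139, -0.01], [0.14, -0.988, 0.068], [-0.001, -0.069, -0.998]]
force: [0.3, -0.4, -0.7]
gripper_width: 0.0463
finger_force: 61.6
```

```bash
cat > m5.py <<'E'
from h import *
s=arm.read_state();p=np.array(s["tool_pos"]);print(p.round(4),np.round(s["force"],1),np.round(s["gripper_width"],4))
c=cam("wrist");cv2.imwrite("pics/w3.png",c["color"])
W=cloud(c);g=c["color"].astype(int);x,y,z=np.moveaxis(W,2,0)
m=(np.hypot(x-.501,y-.2655)<.058)&(z>.042)&(z<.050)
w=W[m][:,:2]; print("pan pts",m.sum(),((w.min(0)+w.max(0))/2).round(4),np.ptp(w,axis=0).round(3),np.round(cv2.minEnclosingCircle(w.astype(np.float32))[0],4),cv2.minEnclosingCircle(w.astype(np.float32))[1])
m=(np.hypot(x-.501,y-.2655)<.04)&(z>.1)&(z<.18)&(abs(y-.2655)<.02);print("tin top",m.sum(),np.nanpercentile(z[m],[5,50,95]) if m.sum() else 0)
E
python3 m5.py
```

```text
[0.4963 0.1745 0.1369] [ 0.3 -0.4 -0.7] 0.0463
pan pts 21472 [0.5005 0.2653] [0.104 0.104] [0.5008 0.2652] 0.05255402624607086
tin top 0 0
```

View pics/w3.png

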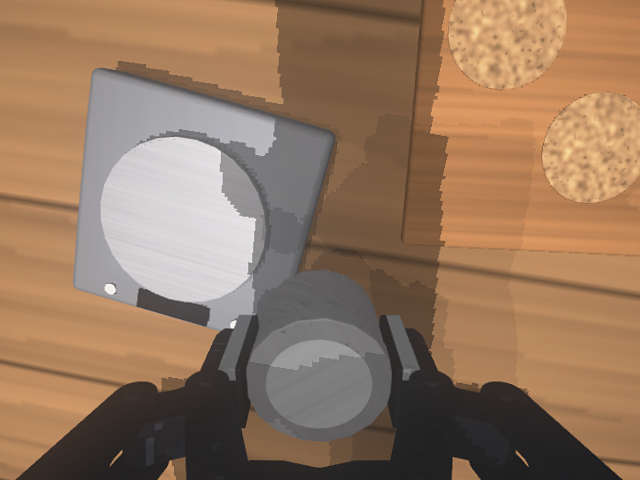

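```bash
python3 - <<'E'
from h import *
s=arm.read_state();print(np.round(s["q"],1),np.round(s["tool_pos"],4),np.round(s["tcp_rot"],3).tolist())
E
```

```text
[  7.9  14.9 -12.9  62.2   3.9 179.9] [0.4975 0.1739 0.1368] [[0.99, 0.138, -0.009], [0.138, -0.988, 0.068], [0.0, -0.069, -0.998]]
```

The wrist picture shows the tin held at (318,385) and the pan at (184,215). The last joint has reached its 180° limit, which tilted the tool. I'll turn back off the limit and check the tilt.

Call:
{"method": "carry_out", "body": {"plan": [{"dx": 0, "dy": 0, "dz": 0, "spin": -10, "fingers": 0.3}, {"dx": 0, "dy": 0, "dz": 0, "spin": -10, "fingers": 0.3}, {"dx": 0, "dy": 0, "dz": 0, "spin": -10, "fingers": 0.3}, {"dx": 0, "dy": 0, "dz": 0, "spin": 0, "fingers": 0.3}, {"dx": 0, "dy": 0, "dz": 0, "spin": 0, "fingers": 0.3}]}}

```text
time: 21.9
tool_pos: [0.4983, 0.1732, 0.1362]
tcp_rot: [[0.792, 0.611, -0.01], [0.61, -0.79, 0.068], [0.033, -0.06, -0.998]]
force: [-0.2, -0.1, -0.4]
gripper_width: 0.0464
finger_force: 61.6
```

```bash
cat > st.py <<'E'
from h import *
s=arm.read_state();R=np.array(s["tcp_rot"]).reshape(3,3);p=np.array(s["tool_pos"])
print(np.round(s["q"],1),p.round(4),R.round(3).tolist(),np.round(s["gripper_width"],4),"yaw",np.degrees(np.arctan2(R[1,0],R[0,0])).round(2))
import sys
if len(sys.argv)>3: print("tool shift mm",(R.T@(np.array(sys.argv[1:4],float)-p)*1e3).round(1))
E
python3 st.py .5008 .2653 .137
```

```text
[  7.8  15.  -12.8  62.2   3.9 150.2] [0.4983 0.1732 0.1362] [[0.792, 0.611, -0.01], [0.61, -0.79, 0.068], [0.033, -0.06, -0.998]] 0.0464 yaw 37.6
tool shift mm [ 58.2 -71.2   5.4]
```

Tilt stays at 4° (z leans along +y). I'll spin so that the closing line lies on the tilt's axis. The pads then stay vertical and upright things are gripped without being tipped, and joint 6 is back in mid-range.

Call:
{"method": "carry_out", "body": {"plan": [{"dx": 0, "dy": 0, "dz": 0, "spin": -10, "fingers": 0.3}, {"dx": 0, "dy": 0, "dz": 0, "spin": -10, "fingers": 0.3}, {"dx": 0, "dy": 0, "dz": 0, "spin": -10, "fingers": 0.3}, {"dx": 0, "dy": 0, "dz": 0, "spin": -10, "fingers": 0.3}, {"dx": 0, "dy": 0, "dz": 0, "spin": -10, "fingers": 0.3}, {"dx": 0, "dy": 0, "dz": 0, "spin": -10, "fingers": 0.3}, {"dx": 0, "dy": 0, "dz": 0, "spin": 0, "fingers": 0.3}, {"dx": 0, "dy": 0, "dz": 0, "spin": 0, "fingers": 0.3}]}}

```text
time: 22.9
tool_pos: [0.4979, 0.1735, 0.1363]
tcp_rot: [[-0.132, 0.991, -0.01], [0.989, 0.133, 0.068], [0.069, -0.001, -0.998]]
force: [-0.2, -0.5, -1.5]
gripper_width: 0.0462
finger_force: 61.5
```

```bash
python3 st.py .5008 .2646 .137
```

```text
[  7.8  15.  -12.9  62.2   3.9  90.2] [0.4979 0.1735 0.1363] [[-0.132, 0.991, -0.01], [0.989, 0.133, 0.068], [0.069, -0.001, -0.998]] 0.0462 yaw 97.61
tool shift mm [89.8 14.9  5.4]
```

Call:
{"method": "carry_out", "body": {"plan": [{"dx": 40, "dy": 7, "dz": 2.5, "spin": 0, "fingers": 0.3}, {"dx": 50, "dy": 8, "dz": 3, "spin": 0, "fingers": 0.3}, {"dx": 0, "dy": 0, "dz": 0, "spin": 0, "fingers": 0.3}, {"dx": -2, "dy": 0, "dz": 30, "spin": 0, "fingers": 0.3}, {"dx": -2, "dy": 0, "dz": 27, "spin": 0, "fingers": 0.3}, {"dx": 0, "dy": 0, "dz": 0, "spin": 0, "fingers": 0.3}, {"dx": 0, "dy": 0, "dz": 0, "spin": 0, "fingers": 0.3}]}}

```text
time: 23.78
tool_pos: [0.5008, 0.2646, 0.0808]
tcp_rot: [[-0.136, 0.991, -0.009], [0.988, 0.136, 0.068], [0.069, -0.0, -0.998]]
force: [0.0, -0.1, -0.6]
gripper_width: 0.0462
finger_force: 61.7
```

```bash
python3 st.py .5008 .2646 .060
```

```text
[ 17.3  20.6 -13.4  55.4   3.9  99.5] [0.5008 0.2646 0.0808] [[-0.136, 0.991, -0.009], [0.988, 0.136, 0.068], [0.069, -0.0, -0.998]] 0.0462 yaw 97.81
tool shift mm [-1.4 -0.  20.8]
```

Call:
{"method": "carry_out", "body": {"plan": [{"dx": -1.5, "dy": 0, "dz": 19, "spin": 0, "fingers": 0.3}, {"dx": 0, "dy": 0, "dz": 3, "spin": 0, "fingers": 0.3}, {"dx": 0, "dy": 0, "dz": 0, "spin": 0, "fingers": 0.3}, {"dx": 0, "dy": 0, "dz": 0, "spin": 0, "fingers": 0.3}]}}

```text
time: 24.28
tool_pos: [0.5007, 0.265, 0.0587]
tcp_rot: [[-0.137, 0.991, -0.009], [0.988, 0.137, 0.068], [0.069, 0.0, -0.998]]
force: [-0.3, -0.5, -0.5]
gripper_width: 0.046
finger_force: 61.7
```

Call:
{"method": "carry_out", "body": {"plan": [{"dx": 0, "dy": 0, "dz": 1.5, "spin": 0, "fingers": 0.3}, {"dx": 0, "dy": 0, "dz": 0, "spin": 0, "fingers": 0.3}, {"dx": 0, "dy": 0, "dz": 0, "spin": 0, "fingers": 0.3}]}}

```text
time: 24.65
tool_pos: [0.5007, 0.2654, 0.0572]
tcp_rot: [[-0.137, 0.99, -0.009], [0.988, 0.138, 0.069], [0.07, 0.001, -0.998]]
force: [-1.1, 1.5, 6.3]
gripper_width: 0.0457
finger_force: 62.3
```

Contact, about 6 N. Releasing gently and rising.

Call:
{"method": "carry_out", "body": {"plan": [{"dx": 0, "dy": 0, "dz": 0, "spin": 0, "fingers": 0.6}, {"dx": 0, "dy": 0, "dz": 0, "spin": 0, "fingers": 0.8}, {"dx": 0, "dy": 0, "dz": 0, "spin": 0, "fingers": 1}, {"dx": 0, "dy": 0, "dz": 0, "spin": 0, "fingers": 1}, {"dx": 2, "dy": 0, "dz": -30, "spin": 0, "fingers": 1}, {"dx": 4, "dy": 0, "dz": -60, "spin": 0, "fingers": 1}, {"dx": 4, "dy": 0, "dz": -60, "spin": 0, "fingers": 1}, {"dx": -50, "dy": 0, "dz": -4, "spin": 0, "fingers": 1}, {"dx": -50, "dy": 0, "dz": -4, "spin": 0, "fingers": 1}, {"dx": 0, "dy": 0, "dz": 0, "spin": 0, "fingers": 1}]}}

```text
time: 25.9
tool_pos: [0.5147, 0.1627, 0.2079]
tcp_rot: [[-0.134, 0.991, -0.01], [0.989, 0.134, 0.068], [0.068, -0.001, -0.998]]
force: [-0.1, 0.0, 0.2]
gripper_width: 0.0854
finger_force: 0.0
```

```bash
cat > m6.py <<'E'
from h import *
c=cam("wrist");cv2.imwrite("pics/w4.png",c["color"]);W=cloud(c);x,y,z=np.moveaxis(W,2,0)
m=(np.hypot(x-.501,y-.2655)<.05)&(z>.08)&(z<.10);w=W[m]
if len(w):
    A=np.c_[w[:,:2]-w[:,:2].mean(0),np.ones(len(w))];print("tin",m.sum(),np.round(np.linalg.lstsq(A,w[:,2],rcond=None)[0],3),np.round(cv2.minEnclosingCircle(w[:,:2].astype(np.float32))[0],4),cv2.minEnclosingCircle(w[:,:2].astype(np.float32))[1])
E
python3 m6.py; python3 st.py .395 -.283 .215
```

```text
tin 4914 [-0.    -0.002  0.088] [0.5006 0.2653] 0.02422589249908924
[ 6.6 14.  -3.4 72.7  4.  88.8] [0.5145 0.164  0.2078] [[-0.134, 0.991, -0.01], [0.989, 0.135, 0.068], [0.069, -0.001, -0.998]] 0.0852 yaw 97.75
tool shift mm [-425.3 -178.7  -36.5]
```

View pics/w4.png

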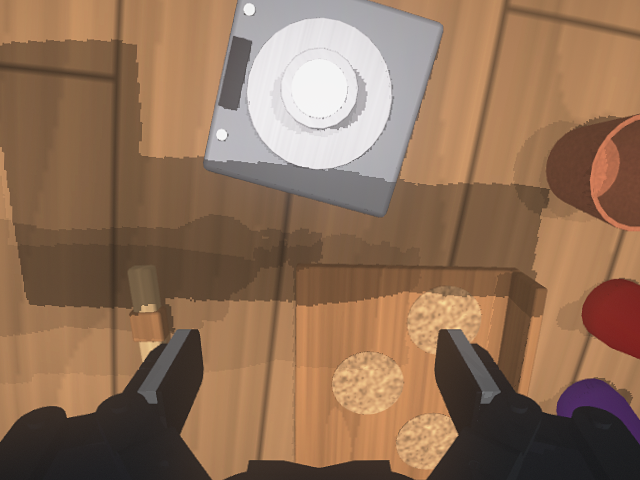

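Tin stands flat on the pan centre (319,90), less than 1 mm off. Now to the tray for the bottles.

Call:
{"method": "carry_out", "body": {"plan": [{"dx": -52, "dy": -16.5, "dz": -10, "spin": 0, "fingers": 0.8}, {"dx": -52, "dy": -16.5, "dz": -10, "spin": 0, "fingers": 0.8}, {"dx": -52, "dy": -16.5, "dz": -10, "spin": 0, "fingers": 0.8}, {"dx": -52, "dy": -16.5, "dz": -10, "spin": 0, "fingers": 0.8}, {"dx": -52, "dy": -16.5, "dz": -10, "spin": 0, "fingers": 0.8}, {"dx": -52, "dy": -16.5, "dz": -10, "spin": 0, "fingers": 0.6}, {"dx": -52, "dy": -16.5, "dz": -10, "spin": 0, "fingers": 0.6}, {"dx": -52, "dy": -16.5, "dz": -10, "spin": 0, "fingers": 0.6}, {"dx": 0, "dy": 0, "dz": 0, "spin": 0, "fingers": 0.6}, {"dx": 0, "dy": 0, "dz": 0, "spin": 0, "fingers": 0.6}]}}

```text
time: 27.2
tool_pos: [0.4417, -0.2687, 0.2587]
tcp_rot: [[-0.137, 0.99, -0.011], [0.988, 0.138, 0.069], [0.07, -0.001, -0.998]]
force: [1.3, 0.2, -0.5]
gripper_width: 0.0509
finger_force: 0.0
```

```bash
cat > m7.py <<'E'
from h import *
s=arm.read_state();p=np.array(s["tool_pos"]);R=np.array(s["tcp_rot"]).reshape(3,3)
c=cam("wrist");W=cloud(c);g=c["color"].astype(int);x,y,z=np.moveaxis(W,2,0)
for k,q in dict(round=(.570,-.307),square=(.482,-.295),cone=(.395,-.283)).items():
    m=(np.hypot(x-q[0],y-q[1])<.03)&(z>.145)&(z<.165)&(g.max(2)<80);w=W[m]
    if m.sum()<5: print(k,"none");continue
    (a,b),r=cv2.minEnclosingCircle(w[:,:2].astype(np.float32));print(k,m.sum(),np.median(w[:,2]).round(4),"circ",round(a,4),round(b,4),round(r,4),"shift to z.128 +80:",(R.T@(np.array([a,b,.208])-p)*1e3).round(1))
E
python3 m7.py; python3 st.py
```

```text
round 1592 0.1546 circ 0.5679 -0.3079 0.0153 shift to z.128 +80: [-59.6 119.7  46.5]
square 1148 0.1547 circ 0.4806 -0.2937 0.015 shift to z.128 +80: [-33.6  35.2  48.4]
cone 931 0.1546 circ 0.3938 -0.2822 0.0151 shift to z.128 +80: [-10.3 -49.2  50.1]
[-42.   13.    2.7  82.7   2.5  39.9] [ 0.4417 -0.2682  0.2588] [[-0.138, 0.99, -0.011], [0.988, 0.139, 0.069], [0.07, -0.001, -0.998]] 0.0514 yaw 97.97
```

Call:
{"method": "carry_out", "body": {"plan": [{"dx": -5, "dy": -25, "dz": 25, "spin": 0, "fingers": 0.6}, {"dx": -4, "dy": -24, "dz": 25, "spin": 0, "fingers": 0.6}, {"dx": 0, "dy": 0, "dz": 0, "spin": 0, "fingers": 0.6}, {"dx": -2.5, "dy": 0, "dz": 35, "spin": 0, "fingers": 0.6}, {"dx": -2, "dy": 0, "dz": 30, "spin": 0, "fingers": 0.6}, {"dx": -1, "dy": 0, "dz": 14, "spin": 0, "fingers": 0.6}, {"dx": 0, "dy": 0, "dz": 0, "spin": 0, "fingers": 0.6}, {"dx": 0, "dy": 0, "dz": 0, "spin": 0, "fingers": 0.6}]}}

```text
time: 28.25
tool_pos: [0.3943, -0.282, 0.1306]
tcp_rot: [[-0.138, 0.99, -0.009], [0.988, 0.138, 0.067], [0.067, 0.0, -0.998]]
force: [0.5, -0.0, -0.1]
gripper_width: 0.051
finger_force: 0.0
```

Call:
{"method": "carry_out", "body": {"plan": [{"dx": 0, "dy": 0, "dz": 0, "spin": 0, "fingers": 0.4}, {"dx": 0, "dy": 0, "dz": 0, "spin": 0, "fingers": 0.25}, {"dx": 0, "dy": 0, "dz": 0, "spin": 0, "fingers": 0.1}, {"dx": 0, "dy": 0, "dz": 0, "spin": 0, "fingers": 0.1}, {"dx": 0, "dy": 0, "dz": 0, "spin": 0, "fingers": 0.1}]}}

```text
time: 28.88
tool_pos: [0.3938, -0.2821, 0.1305]
tcp_rot: [[-0.137, 0.991, -0.009], [0.988, 0.137, 0.067], [0.067, 0.0, -0.998]]
force: [0.5, 0.9, 5.3]
gripper_width: 0.0282
finger_force: 58.9
```

```bash
cat > go.py <<'E'
# usage: go.py traycap_x traycap_y spot_x spot_y : hover targets keep the gripped offset
from h import *
import sys
a=np.array(sys.argv[1:5],float)
s=arm.read_state();R=np.array(s["tcp_rot"]).reshape(3,3);p=np.array(s["tool_pos"])
d=np.array([a[2]-a[0],a[3]-a[1],0])
print("tcp",p.round(4),"tilt",R[:,2].round(3),"yaw",np.degrees(np.arctan2(R[1,0],R[0,0])).round(1),"w",round(s["gripper_width"],4))
print("final tcp",(p+d+[0,0,.007]).round(4),"lift80",(R.T@[0,0,80]).round(1),"over",(R.T@d*1e3).round(1),"down73",(R.T@[0,0,-73]).round(1))
E
python3 go.py .3938 -.2822 .6385 .0922
```

```text
tcp [ 0.3938 -0.2821  0.1305] tilt [-0.009  0.067 -0.998] yaw 97.9 w 0.0282
final tcp [0.6385 0.0923 0.1375] lift80 [  5.4   0.  -79.8] over [336.4 293.8  22.8] down73 [-4.9 -0.  72.8]
```

Call:
{"method": "carry_out", "body": {"plan": [{"dx": 2.7, "dy": 0, "dz": -35, "spin": 0, "fingers": 0.1}, {"dx": 2.7, "dy": 0, "dz": -45, "spin": 0, "fingers": 0.1}, {"dx": 40, "dy": 10, "dz": 2.5, "spin": 0, "fingers": 0.1}, {"dx": 45, "dy": 30, "dz": 2.5, "spin": 0, "fingers": 0.1}, {"dx": 40, "dy": 36, "dz": 2.5, "spin": 0, "fingers": 0.1}, {"dx": 40, "dy": 36, "dz": 2.5, "spin": 0, "fingers": 0.1}, {"dx": 40, "dy": 36, "dz": 2.5, "spin": 0, "fingers": 0.1}, {"dx": 40, "dy": 36, "dz": 2.5, "spin": 0, "fingers": 0.1}, {"dx": 40, "dy": 36, "dz": 2.5, "spin": 0, "fingers": 0.1}, {"dx": 0, "dy": 0, "dz": 0, "spin": 0, "fingers": 0.1}]}}

```text
time: 30.12
tool_pos: [0.5734, 0.0342, 0.211]
tcp_rot: [[-0.141, 0.99, -0.011], [0.988, 0.141, 0.069], [0.07, -0.001, -0.998]]
force: [-0.8, -0.9, -1.6]
gripper_width: 0.0279
finger_force: 60.5
```

```bash
python3 st.py .6385 .0923 .2105
```

```text
[-6.9 18.   2.7 75.8  3.8 74.9] [0.5734 0.0342 0.211 ] [[-0.141, 0.99, -0.011], [0.988, 0.141, 0.069], [0.07, -0.001, -0.998]] 0.0279 yaw 98.13
tool shift mm [48.2 72.7  3.8]
```

Call:
{"method": "carry_out", "body": {"plan": [{"dx": 20, "dy": 30, "dz": 2, "spin": 0, "fingers": 0.1}, {"dx": 20, "dy": 30, "dz": 1.5, "spin": 0, "fingers": 0.1}, {"dx": 8, "dy": 12.5, "dz": 0, "spin": 0, "fingers": 0.1}, {"dx": 0, "dy": 0, "dz": 0, "spin": 0, "fingers": 0.1}, {"dx": -2, "dy": 0, "dz": 30, "spin": 0, "fingers": 0.1}, {"dx": -1.5, "dy": 0, "dz": 25, "spin": 0, "fingers": 0.1}, {"dx": 0, "dy": 0, "dz": 0, "spin": 0, "fingers": 0.1}, {"dx": 0, "dy": 0, "dz": 0, "spin": 0, "fingers": 0.1}]}}

```text
time: 31.12
tool_pos: [0.6373, 0.0885, 0.1575]
tcp_rot: [[-0.137, 0.991, -0.009], [0.988, 0.137, 0.068], [0.069, 0.0, -0.998]]
force: [-0.3, 0.2, -2.0]
gripper_width: 0.0283
finger_force: 60.5
```

```bash
python3 st.py .6385 .0923 .1375
```

```text
[-1.4 25.6  6.7 71.7  3.9 80.8] [0.6373 0.0885 0.1575] [[-0.137, 0.991, -0.009], [0.988, 0.137, 0.068], [0.069, 0.0, -0.998]] 0.0283 yaw 97.87
tool shift mm [ 2.2  1.7 20.2]
```

Call:
{"method": "carry_out", "body": {"plan": [{"dx": 2, "dy": 1.5, "dz": 15, "spin": 0, "fingers": 0.1}, {"dx": 0, "dy": 0, "dz": 4.5, "spin": 0, "fingers": 0.1}, {"dx": 0, "dy": 0, "dz": 0, "spin": 0, "fingers": 0.1}, {"dx": 0, "dy": 0, "dz": 0, "spin": 0, "fingers": 0.1}]}}

```text
time: 31.62
tool_pos: [0.6383, 0.0929, 0.1376]
tcp_rot: [[-0.138, 0.99, -0.009], [0.988, 0.138, 0.068], [0.069, 0.0, -0.998]]
force: [-2.1, 0.9, 6.6]
gripper_width: 0.0282
finger_force: 61.5
```

Call:
{"method": "carry_out", "body": {"plan": [{"dx": 0, "dy": 0, "dz": 0, "spin": 0, "fingers": 0.4}, {"dx": 0, "dy": 0, "dz": 0, "spin": 0, "fingers": 0.6}, {"dx": 0, "dy": 0, "dz": 0, "spin": 0, "fingers": 0.6}, {"dx": 2.7, "dy": 0, "dz": -40, "spin": 0, "fingers": 0.6}, {"dx": 2.7, "dy": 0, "dz": -40, "spin": 0, "fingers": 0.6}, {"dx": -45, "dy": -26, "dz": -2, "spin": 0, "fingers": 0.6}, {"dx": -45, "dy": -26, "dz": -2, "spin": 0, "fingers": 0.6}, {"dx": -45, "dy": -26, "dz": -2, "spin": 0, "fingers": 0.6}, {"dx": -45, "dy": -26, "dz": -2, "spin": 0, "fingers": 0.6}, {"dx": -45, "dy": -26, "dz": -2, "spin": 0, "fingers": 0.6}]}}

```text
time: 32.88
tool_pos: [0.5399, -0.1497, 0.2116]
tcp_rot: [[-0.137, 0.99, -0.01], [0.988, 0.138, 0.068], [0.069, -0.001, -0.998]]
force: [0.8, -0.3, 1.2]
gripper_width: 0.0515
finger_force: 0.0
```

Call:
{"method": "carry_out", "body": {"plan": [{"dx": -45, "dy": -26, "dz": -2, "spin": 0, "fingers": 0.6}, {"dx": -45, "dy": -26, "dz": -2, "spin": 0, "fingers": 0.6}, {"dx": -45, "dy": -26, "dz": -2, "spin": 0, "fingers": 0.6}, {"dx": 0, "dy": 0, "dz": 0, "spin": 0, "fingers": 0.6}, {"dx": 0, "dy": 0, "dz": 0, "spin": 0, "fingers": 0.6}]}}

```text
time: 33.5
tool_pos: [0.4819, -0.2928, 0.2083]
tcp_rot: [[-0.136, 0.991, -0.01], [0.988, 0.137, 0.069], [0.069, -0.001, -0.998]]
force: [0.6, 0.2, -0.1]
gripper_width: 0.0509
finger_force: 0.0
```

```bash
python3 st.py .4806 -.2937 .1305
```

```text
[-41.2  18.4   2.9  77.5   2.6  40.9] [ 0.4819 -0.2928  0.2083] [[-0.136, 0.991, -0.01], [0.988, 0.137, 0.069], [0.069, -0.001, -0.998]] 0.0509 yaw 97.86
tool shift mm [-6.1 -1.3 77.5]
```

Call:
{"method": "carry_out", "body": {"plan": [{"dx": -3, "dy": -1.3, "dz": 35, "spin": 0, "fingers": 0.6}, {"dx": -2, "dy": 0, "dz": 30, "spin": 0, "fingers": 0.6}, {"dx": -1, "dy": 0, "dz": 12.5, "spin": 0, "fingers": 0.6}, {"dx": 0, "dy": 0, "dz": 0, "spin": 0, "fingers": 0.6}, {"dx": 0, "dy": 0, "dz": 0, "spin": 0, "fingers": 0.6}, {"dx": 0, "dy": 0, "dz": 0, "spin": 0, "fingers": 0.4}, {"dx": 0, "dy": 0, "dz": 0, "spin": 0, "fingers": 0.25}, {"dx": 0, "dy": 0, "dz": 0, "spin": 0, "fingers": 0.1}, {"dx": 0, "dy": 0, "dz": 0, "spin": 0, "fingers": 0.1}, {"dx": 0, "dy": 0, "dz": 0, "spin": 0, "fingers": 0.1}]}}

```text
time: 34.75
tool_pos: [0.4811, -0.2939, 0.1318]
tcp_rot: [[-0.137, 0.99, -0.009], [0.988, 0.138, 0.067], [0.068, 0.001, -0.998]]
force: [-0.1, 0.7, 5.5]
gripper_width: 0.0278
finger_force: 59.2
```

```bash
python3 go.py .4806 -.2937 .581 .0198
```

```text
tcp [ 0.4811 -0.2939  0.1318] tilt [-0.009  0.067 -0.998] yaw 97.9 w 0.0278
final tcp [0.5815 0.0196 0.1388] lift80 [  5.4   0.  -79.8] over [296.  142.6  20.1] down73 [-4.9 -0.  72.8]
```

Call:
{"method": "carry_out", "body": {"plan": [{"dx": 2.7, "dy": 0, "dz": -35, "spin": 0, "fingers": 0.1}, {"dx": 2.7, "dy": 0, "dz": -45, "spin": 0, "fingers": 0.1}, {"dx": 30, "dy": 10, "dz": 2, "spin": 0, "fingers": 0.1}, {"dx": 45, "dy": 20, "dz": 3, "spin": 0, "fingers": 0.1}, {"dx": 50, "dy": 25, "dz": 3, "spin": 0, "fingers": 0.1}, {"dx": 50, "dy": 25, "dz": 3, "spin": 0, "fingers": 0.1}, {"dx": 50, "dy": 25, "dz": 3, "spin": 0, "fingers": 0.1}, {"dx": 45, "dy": 25, "dz": 3, "spin": 0, "fingers": 0.1}, {"dx": 26, "dy": 12.6, "dz": 3, "spin": 0, "fingers": 0.1}, {"dx": 0, "dy": 0, "dz": 0, "spin": 0, "fingers": 0.1}]}}

```text
time: 36.0
tool_pos: [0.5812, 0.0216, 0.2108]
tcp_rot: [[-0.14, 0.99, -0.011], [0.988, 0.141, 0.068], [0.069, -0.002, -0.998]]
force: [-0.3, -0.6, -3.8]
gripper_width: 0.0281
finger_force: 60.5
```

Call:
{"method": "carry_out", "body": {"plan": [{"dx": 0, "dy": 0, "dz": 0, "spin": 0, "fingers": 0.1}, {"dx": -2, "dy": 0, "dz": 30, "spin": 0, "fingers": 0.1}, {"dx": -1.5, "dy": 0, "dz": 22, "spin": 0, "fingers": 0.1}, {"dx": 0, "dy": 0, "dz": 0, "spin": 0, "fingers": 0.1}, {"dx": 0, "dy": 0, "dz": 0, "spin": 0, "fingers": 0.1}]}}

```text
time: 36.62
tool_pos: [0.5815, 0.019, 0.16]
tcp_rot: [[-0.136, 0.991, -0.009], [0.988, 0.136, 0.068], [0.068, 0.0, -0.998]]
force: [0.8, 0.0, -2.4]
gripper_width: 0.0278
finger_force: 60.2
```

```bash
python3 st.py .5815 .0196 .1388
```

```text
[-8.3 20.  -1.9 69.2  3.8 73.8] [0.5815 0.019  0.16  ] [[-0.136, 0.991, -0.009], [0.988, 0.136, 0.068], [0.068, 0.0, -0.998]] 0.0278 yaw 97.85
tool shift mm [-0.8  0.1 21.2]
```

Call:
{"method": "carry_out", "body": {"plan": [{"dx": -0.5, "dy": 0, "dz": 16, "spin": 0, "fingers": 0.1}, {"dx": -0.3, "dy": 0, "dz": 4.5, "spin": 0, "fingers": 0.1}, {"dx": 0, "dy": 0, "dz": 0, "spin": 0, "fingers": 0.1}, {"dx": 0, "dy": 0, "dz": 0, "spin": 0, "fingers": 0.1}]}}

```text
time: 37.12
tool_pos: [0.5813, 0.0203, 0.1392]
tcp_rot: [[-0.137, 0.99, -0.01], [0.988, 0.138, 0.068], [0.069, -0.0, -0.998]]
force: [-0.1, 0.3, -3.3]
gripper_width: 0.0281
finger_force: 60.6
```

Call:
{"method": "carry_out", "body": {"plan": [{"dx": 0, "dy": 0, "dz": 1.5, "spin": 0, "fingers": 0.1}, {"dx": 0, "dy": 0, "dz": 0, "spin": 0, "fingers": 0.1}, {"dx": 0, "dy": 0, "dz": 0, "spin": 0, "fingers": 0.1}]}}

```text
time: 37.5
tool_pos: [0.5814, 0.0204, 0.1388]
tcp_rot: [[-0.137, 0.99, -0.008], [0.988, 0.138, 0.068], [0.068, 0.001, -0.998]]
force: [-1.9, -1.1, 10.6]
gripper_width: 0.0283
finger_force: 61.9
```

Call:
{"method": "carry_out", "body": {"plan": [{"dx": 0, "dy": 0, "dz": 0, "spin": 0, "fingers": 0.4}, {"dx": 0, "dy": 0, "dz": 0, "spin": 0, "fingers": 0.6}, {"dx": 0, "dy": 0, "dz": 0, "spin": 0, "fingers": 0.6}, {"dx": 2.7, "dy": 0, "dz": -40, "spin": 0, "fingers": 0.6}, {"dx": 2.7, "dy": 0, "dz": -40, "spin": 0, "fingers": 0.6}, {"dx": -54, "dy": -10, "dz": -2, "spin": 0, "fingers": 0.6}, {"dx": -54, "dy": -10, "dz": -2, "spin": 0, "fingers": 0.6}, {"dx": -54, "dy": -10, "dz": -2, "spin": 0, "fingers": 0.6}, {"dx": -54, "dy": -10, "dz": -2, "spin": 0, "fingers": 0.6}, {"dx": -54, "dy": -10, "dz": -2, "spin": 0, "fingers": 0.6}]}}

```text
time: 38.75
tool_pos: [0.5685, -0.2558, 0.2085]
tcp_rot: [[-0.137, 0.99, -0.01], [0.988, 0.138, 0.068], [0.069, -0.001, -0.998]]
force: [1.1, -0.2, -0.4]
gripper_width: 0.0511
finger_force: 0.0
```

Call:
{"method": "carry_out", "body": {"plan": [{"dx": -54, "dy": -9, "dz": -2, "spin": 0, "fingers": 0.6}, {"dx": 0, "dy": 0, "dz": 0, "spin": 0, "fingers": 0.6}, {"dx": 0, "dy": 0, "dz": 0, "spin": 0, "fingers": 0.6}]}}

```text
time: 39.12
tool_pos: [0.5671, -0.3087, 0.2065]
tcp_rot: [[-0.137, 0.991, -0.011], [0.988, 0.137, 0.069], [0.07, -0.001, -0.998]]
force: [-0.5, 0.3, 0.1]
gripper_width: 0.0514
finger_force: 0.0
```

```bash
python3 st.py .5679 -.3079 .1305
```

```text
[-37.3  26.6  15.4  81.7   2.8  44.8] [ 0.5671 -0.3087  0.2065] [[-0.137, 0.991, -0.011], [0.988, 0.137, 0.069], [0.07, -0.001, -0.998]] 0.0514 yaw 97.87
tool shift mm [-4.6  1.  75.9]
```

Call:
{"method": "carry_out", "body": {"plan": [{"dx": -2, "dy": 1, "dz": 35, "spin": 0, "fingers": 0.6}, {"dx": -1.6, "dy": 0, "dz": 30, "spin": 0, "fingers": 0.6}, {"dx": -1, "dy": 0, "dz": 11, "spin": 0, "fingers": 0.6}, {"dx": 0, "dy": 0, "dz": 0, "spin": 0, "fingers": 0.6}, {"dx": 0, "dy": 0, "dz": 0, "spin": 0, "fingers": 0.6}, {"dx": 0, "dy": 0, "dz": 0, "spin": 0, "fingers": 0.4}, {"dx": 0, "dy": 0, "dz": 0, "spin": 0, "fingers": 0.25}, {"dx": 0, "dy": 0, "dz": 0, "spin": 0, "fingers": 0.1}, {"dx": 0, "dy": 0, "dz": 0, "spin": 0, "fingers": 0.1}, {"dx": 0, "dy": 0, "dz": 0, "spin": 0, "fingers": 0.1}]}}

```text
time: 40.38
tool_pos: [0.5686, -0.3083, 0.132]
tcp_rot: [[-0.137, 0.991, -0.008], [0.988, 0.137, 0.067], [0.067, 0.001, -0.998]]
force: [0.0, 0.5, 6.1]
gripper_width: 0.028
finger_force: 59.1
```

```bash
python3 go.py .5679 -.3079 .6534 -.0378
```

```text
tcp [ 0.5686 -0.3083  0.132 ] tilt [-0.008  0.067 -0.998] yaw 97.9 w 0.028
final tcp [ 0.6541 -0.0382  0.139 ] lift80 [  5.4   0.1 -79.8] over [255.2 121.8  17.4] down73 [-4.9 -0.1 72.8]
```

Call:
{"method": "carry_out", "body": {"plan": [{"dx": 2.7, "dy": 0, "dz": -35, "spin": 0, "fingers": 0.1}, {"dx": 2.7, "dy": 0, "dz": -45, "spin": 0, "fingers": 0.1}, {"dx": 30, "dy": 20, "dz": 2, "spin": 0, "fingers": 0.1}, {"dx": 45, "dy": 25, "dz": 3, "spin": 0, "fingers": 0.1}, {"dx": 50, "dy": 25, "dz": 3, "spin": 0, "fingers": 0.1}, {"dx": 50, "dy": 25, "dz": 3, "spin": 0, "fingers": 0.1}, {"dx": 50, "dy": 20, "dz": 3, "spin": 0, "fingers": 0.1}, {"dx": 30, "dy": 7, "dz": 3, "spin": 0, "fingers": 0.1}, {"dx": 0, "dy": 0, "dz": 0, "spin": 0, "fingers": 0.1}, {"dx": 0, "dy": 0, "dz": 0, "spin": 0, "fingers": 0.1}]}}

```text
time: 41.62
tool_pos: [0.6537, -0.0385, 0.2113]
tcp_rot: [[-0.137, 0.99, -0.011], [0.988, 0.138, 0.068], [0.069, -0.001, -0.998]]
force: [-0.2, 0.1, -1.3]
gripper_width: 0.0283
finger_force: 59.9
```

Call:
{"method": "carry_out", "body": {"plan": [{"dx": -2, "dy": 0, "dz": 30, "spin": 0, "fingers": 0.1}, {"dx": -1.5, "dy": 0, "dz": 22, "spin": 0, "fingers": 0.1}, {"dx": 0, "dy": 0, "dz": 0, "spin": 0, "fingers": 0.1}, {"dx": 0, "dy": 0, "dz": 0, "spin": 0, "fingers": 0.1}]}}

```text
time: 42.12
tool_pos: [0.6541, -0.039, 0.1603]
tcp_rot: [[-0.136, 0.991, -0.009], [0.988, 0.136, 0.068], [0.068, 0.0, -0.998]]
force: [-0.5, 0.4, -2.0]
gripper_width: 0.0281
finger_force: 59.8
```

```bash
python3 st.py .6541 -.0382 .139
```

```text
[-12.4  27.3   9.8  73.9   3.7  69.7] [ 0.6541 -0.039   0.1603] [[-0.136, 0.991, -0.009], [0.988, 0.136, 0.068], [0.068, 0.0, -0.998]] 0.0281 yaw 97.84
tool shift mm [-0.6  0.1 21.3]
```

Call:
{"method": "carry_out", "body": {"plan": [{"dx": -0.5, "dy": 0, "dz": 16, "spin": 0, "fingers": 0.1}, {"dx": 0, "dy": 0, "dz": 5.5, "spin": 0, "fingers": 0.1}, {"dx": 0, "dy": 0, "dz": 0, "spin": 0, "fingers": 0.1}, {"dx": 0, "dy": 0, "dz": 0, "spin": 0, "fingers": 0.1}]}}

```text
time: 42.62
tool_pos: [0.6537, -0.0372, 0.139]
tcp_rot: [[-0.137, 0.99, -0.009], [0.988, 0.138, 0.067], [0.068, 0.001, -0.998]]
force: [-2.5, -1.6, 7.6]
gripper_width: 0.0281
finger_force: 61.0
```

Contact. Releasing, rising and backing off toward the robot's right.

Call:
{"method": "carry_out", "body": {"plan": [{"dx": 0, "dy": 0, "dz": 0, "spin": 0, "fingers": 0.4}, {"dx": 0, "dy": 0, "dz": 0, "spin": 0, "fingers": 0.6}, {"dx": 0, "dy": 0, "dz": 0, "spin": 0, "fingers": 0.6}, {"dx": 2.7, "dy": 0, "dz": -40, "spin": 0, "fingers": 0.6}, {"dx": 4, "dy": 0, "dz": -60, "spin": 0, "fingers": 0.6}, {"dx": 4, "dy": 0, "dz": -60, "spin": 0, "fingers": 0.6}, {"dx": -10, "dy": -30, "dz": 0, "spin": 0, "fingers": 0.6}, {"dx": -20, "dy": -40, "dz": 0, "spin": 0, "fingers": 0.6}, {"dx": 0, "dy": 0, "dz": 0, "spin": 0, "fingers": 0.6}, {"dx": 0, "dy": 0, "dz": 0, "spin": 0, "fingers": 0.6}]}}

```text
time: 43.88
tool_pos: [0.5888, -0.0768, 0.2963]
tcp_rot: [[-0.137, 0.991, -0.01], [0.988, 0.137, 0.068], [0.069, -0.0, -0.998]]
force: [0.2, -0.5, 0.6]
gripper_width: 0.051
finger_force: 0.0
```

```bash
cat > m8.py <<'E'
from h import *
c=cam("wrist");cv2.imwrite("pics/w5.png",c["color"]);W=cloud(c);g=c["color"].astype(int);x,y,z=np.moveaxis(W,2,0)
for k,q in dict(round=(.6534,-.0378),square=(.581,.0198),cone=(.6385,.0922)).items():
    m=(np.hypot(x-q[0],y-q[1])<.03)&(z>.15)&(z<.17)&(g.max(2)<80);w=W[m]
    if m.sum()<5: print(k,"none");continue
    (a,b),r=cv2.minEnclosingCircle(w[:,:2].astype(np.float32));print(k,m.sum(),np.median(w[:,2]).round(4),round(a,4),round(b,4),round(r,4),"off mm",round((a-q[0])*1e3,1),round((b-q[1])*1e3,1))
c=cam("scene");cv2.imwrite("pics/s5.png",c["color"])
E
python3 m8.py
```

```text
round 1486 0.1616 0.6538 -0.0368 0.0149 off mm 0.4 1.0
square 60 0.1611 0.5801 0.0172 0.0138 off mm -0.9 -2.6
cone 295 0.1565 0.6381 0.0902 0.0145 off mm -0.4 -2.0
```

View pics/s5.png

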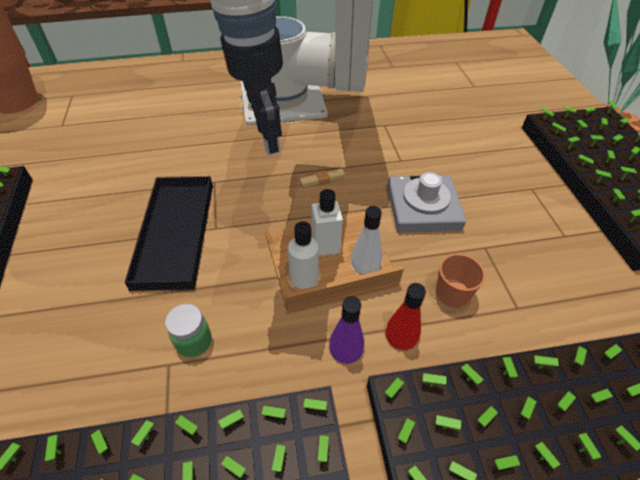

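The round (302,255), square (327,222) and cone (370,243) bottles stand upright on their spots, within about 3 mm. The tin is on the pan at (429,185), the bystanders are untouched and the arm is clear. Handing in.

```bash
python3 -c "
from workcell import workorder
print(workorder.sign_off())"
```

```text
the job is handed in; nothing more can be done
None
```

The job is handed in, and the sign-off returned no verdict: the tin stands on the middle of the pan (under 1 mm off) and all three bottles are back upright on their starting spots, within about 3 mm, at about 44 s of the 128 s allowed.

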